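# Seat a manifold block against its locating pins and close the toggle clamp on it

### The arm

A 6-joint arm with a two-finger parallel gripper is mounted at the origin on the work surface; the furniture and walls round the work are solid. World frame = base frame: x ahead of the robot, y to its left, z up, the work surface at z = 0. Lengths are in m, angles in rad, forces in N, time in s.
With the tool pointing down it reaches from about 0.275 to 0.825 m from the base axis. Payload 4.9 kg.
Tool frame: the origin (TCP) lies midway between the tips of the shut fingers; the grasp point (between the pads) lies 19 mm behind it; z points along the fingers, y is the line along which they close (so a half turn about z gives the same grasp; the last joint's range is limited). The gripper opens to 85 mm and grips with 20 to 120 N. Pads are 22 mm wide; open, the fingers measure 114 mm over their backs; the gripper's body (76 mm by 85 mm) begins 54 mm behind the grasp point. The pads swing forward as they close: fully open they stand 13 mm farther back than shut.
Start: joints at [1.196, 0.326, -0.193, 1.052, 0, 1.437], TCP at [0.131, 0.534, 0.231] pointing down, gripper open.
Joint ranges: [-2.65, 2.65], [-0.97, 1.79], [-1.3, 1.35], [-1.93, 2.1], [-1.47, 1.37], [-3.14, 3.14]. Speed limits (rad/s): [2.57, 2.57, 3.14, 3.14, 3.14, 3.14].

### API

Orientations are given as a rotation vector (axis times angle).
In Python, from rig import bot gives the robot as it stands.
- The arm moves only by the shell command python3 -m handwheel 'ROWS' [OPENING]. ROWS is JSON, a list of rows, each an object with "dp": the shift along the world's x, y, z in mm, a list of three; "spin": the turn about the world's z in rad. A call has 1 to 5 rows; each row shifts and turns the commanded pose from where the row before left it; what a row does not reach is not made up. A row lasts 1/10 s, in which the tool goes at most 50 mm and 8.59 degrees, less where a joint would pass 70% of its speed; a pose out of reach is approached as far as the arm can. A call with a gripper value outside its range is refused whole. OPENING is the finger opening in mm, from 0 to 85.4, set as the call begins (- or left out, the last holds). The fingers move at their own pace and stop on an object; the grip force is fixed at half the most. Time passes only in rows, so rows that do not move let the fingers close. It gives the time, the measured TCP pose, the force, the opening and the grip force at its end, in the units of the state.
- bot.get_state(): the state, without advancing time (a new reading comes with each control period).
- bot.snapshot(name): name is "scene" or "top" or "wrist"; returns the picture (420x560x3 uint8, red, green, blue); there is no depth.
- bot.calibration(name): a dict with "mtx" (3x3 intrinsics, pixels), "k1" (the pictures are not rectified: a ray, as slopes to the right and down, at radius r is drawn at 1 + k1 r^2 times it, then the intrinsics apply), "T" (4x4, takes a point from camera to world coordinates). Camera axes: x right, y down, z forward; pixel columns grow to the right and rows downward; lengths in m; the calibration is good to about 2 mm. A picture is of the moment at which its call begins: read the wrist's pose just before it. calibration takes no time and is no camera call; for the wrist camera it gives the pose at the moment of the call.
- bot.hand_in(): hands the job in; it is judged then, once.
Trained networks look in the newest picture that a camera, given by its name, has taken for a name from the list of things; names that differ only in an ending like _2 or _b are one class to them, and where a whole thing is asked for, a point or a joint stands for the part that bears it (a point fixed in the world has none). Each returns a list of dicts, best first, with "conf" (0 to 1); they miss things now and then, are a little off and sometimes report something else, mostly with a low value. They report only what shows in the picture. A call takes as long as a camera call.
- bot.search_frame(camera, target): "rect" ([left, top, right, bottom] in pixels, round what is visible of it).
- bot.silhouettes(camera, target): "mask" (420x560 bool, what is visible of it) and "rect" ([left, top, right, bottom] in pixels, round what is visible of it).
The state is a dict: "time": time; "joint_pos": joint angles; "qd": joint speeds; "tau": joint torques, N m; "position": TCP position; "tcp_rot": TCP orientation; "ft_force": force on the tool from outside, world axes, zero at the start; "torque": the same for the moment, N m; "width": finger opening in m; "grasp_force": force on a finger pad.
Only numpy, scipy, OpenCV 4.12 (cv2) and the standard library are available. Lean on these libraries where they do the work, as an engineer would, in place of code of your own. Each camera call takes 0.05 s, during which the arm holds its last target. There are 200 camera calls.

### The job

Put the aluminium block on the fixture plate, plain end towards the single end pin and side towards the two side pins, and press it into that corner, about 5 N each way, so that it bears on all the pins at once. Then push the red clamp handle down over centre until it locks by itself and the rubber pad holds the block there. Do not ram the pins or force the handle against its stop, and leave the other things on the bench alone.

Things in the scene. Friction and masses are not known exactly. Their poses are not given: they have to be found in the camera images.
- block: loose bare-aluminium air manifold block, 44 (x) x 70 (y) x 34 mm high, about 0.3 kg, lying on the bench; dark ports in its sides and four small holes on top; origin at the centre of its underside, z up. Its -y end is plain; from the +y end a hexagonal brass plug 16 mm wide stands out 8 mm.
- plain_end (a point): point at the foot of the block's plain end, 35 mm along -y from the block's origin
- fixture: fixed fixture: grey plate 124 (x) x 226 (y) x 15 mm with a grid of small holes, origin at the centre of its underside. It carries 3 dowel pins and, towards +y, a steel toggle clamp, its arm's pivot at x 0, y +26, z 49 mm. Seated block: its origin at x 0, y -52, z 15 mm, axes parallel to these. Pressed down, the block drags on the plate and the push does not reach the pins.
- side_pins: two steel dowel pins, 10 mm thick, 12 mm high above the plate, 48 mm apart along y, that stop the block's +x side; origin midway between their axes, at the plate's top (27 mm along x from the seated block's centre). Keep fingertips over 12 mm above the block's foot to clear all pins.
- end_pin: one steel dowel pin, 10 mm thick, 12 mm high above the plate, that stops the block's plain end; origin on its axis at the plate's top (40 mm along -y from the seated block's centre)
- clamp_arm: moving steel arm of the toggle clamp, 18 mm wide; origin on its pivot, which lies along the fixture's x axis. Open, it stands up and leans 5 deg back from the block; it carries the rubber pad, 66 mm out, and, hinged to it, the red handle. Shut, it lies level over the block along the fixture's -y.
- clamp_pad: black rubber pad, 18 mm wide, under the arm's spindle; origin at the centre of its face. With the clamp shut on the seated block it presses with about 30 N on the block's top, 12 mm towards the plug from the block's centre.
- clamp_handle (a joint): handle's turn against the arm: 0 open (handle upright), grows as the handle is pushed over towards the fixture's +y and down. The pad meets the block at about 2.87; from there the handle takes up to about 8 N, square to the grip, most near 2.95, until it snaps through near 3.1; let go earlier it springs back. It is locked at its hard stop, 3.32 (handle level).
- grip_mid (a point): middle of the red handle grip, on its axis. The grip is a round bar 19 mm thick and 85 mm long; this point is 168 mm above the bench when open; it swings in the fixture's y-z plane on a radius of about 85 mm, +y and down, to 81 mm along +y and 95 mm lower, 72 mm above the bench. The clear side to push when open is the one towards the block (-y).
- grip_end (a point): point on the grip's axis 33 mm from grip_mid towards its free end, 10 mm short of the rounded tip
- hex_keys: bystander: black holder with hex keys, 30 x 85 x 22 mm, lying on the bench; origin under its centre
- dropper: bystander: small amber dropper bottle, 34 mm thick, 102 mm high, standing behind the fixture; origin under its centre
- tin: bystander: blue round tin with white lid, 75 mm wide, 38 mm high, behind the fixture; origin under its centre
- wrench: bystander: steel combination wrench, 146 mm long, 8 mm thick, lying on the bench; origin under its centre
- retort_stand: fixed laboratory stand between block and fixture, farther from the robot than both paths need: grey foot 12 mm thick, 140 x 200 mm (x 0.45 to 0.59, y -0.12 to 0.08 m), square column 0.56 m high at x 0.57, y -0.02 and a thin rod beside it. Carry the block past on the robot's side (x under 0.42 m).

How it is judged:
On the way, in this order (a step that is already met when the one before it is completed fails the run):
1. the block lies flat on the plate and is pressed against the side pins and the end pin at once, with at least 2 N on each (x of block in the frame of fixture above -0.0015 m and y of plain_end in the frame of fixture below -0.0855 m and angle between the x axis of block and the x axis of fixture, either way round below 0.035 rad and z of block in the frame of fixture below 0.0165 m and angle between block's own z axis and vertical below 0.03 rad and contact force between each of side_pins, end_pin and block above 2 N), for 0.2 s.
2. the handle is over centre and the pad holds the block with more than 20 N (value of joint clamp_handle above 3.27 rad and contact force between clamp_pad and block above 20 N), for 0.2 s.
At the end, for the whole second after the job is handed in: the block is at rest, flat on the plate (within 1.5 mm and 0.03 rad), not more than 1.5 mm off the side pins and the end pin and square to the fixture within 0.035 rad; the handle is locked past dead centre (above 3.27 rad) and the pad presses on the block with more than 20 N (all of step 2 and x of block in the frame of fixture above -0.0015 m and y of plain_end in the frame of fixture below -0.0855 m and angle between the x axis of block and the x axis of fixture, either way round below 0.035 rad and z of block in the frame of fixture below 0.0165 m and angle between block's own z axis and vertical below 0.03 rad and value of joint clamp_handle below 3.4 rad and velocity of joint clamp_handle below 0.05 rad/s and linear speed of block below 0.01 m/s); the robot touches nothing.
It fails at once if the block is rammed against the pins (over 20 N) (contact force between any of side_pins, end_pin and block above 20 N).
It fails at once if the handle or another moving part of the clamp is forced (over 30 N) (contact force between any of the fingers, the arm and clamp_arm above 30 N).
It fails at once if a bystander is moved by more than 20 mm or tipped over (distance of any of hex_keys, dropper, tin, wrench from where it was at the start of the episode above 0.02 m or angle between dropper's own z axis and vertical above 0.4 rad).
It also fails if it takes over 67 s, if anything falls off the work surface, if the arm or the gripper's body presses on something with over 40 N, if the wrist force passes 120 N, or if a joint passes its speed limit or range.

## Working session

There is one attempt and no reset: what is moved stays moved. The work goes in short steps, Python scripts to look and compute and a shell command to move; the robot and the scene stay as the last step left them, time stands still between calls to the robot, and variables do not carry over. Pictures are saved under pics/ and viewed, at most 10 in all, crops included, and the job is handed in when it is done.

```bash
mkdir -p pics; ls
cat > h.py <<'E'
import numpy as np,cv2
from rig import bot
def ray(c,px):
    K=np.array(c["mtx"]);d=(np.array(px,float)-K[:2,2])/[K[0,0],K[1,1]]
    u=d.copy()
    for _ in range(20): u=d/(1+c["k1"]*(u@u))
    T=np.array(c["T"]);return T[:3,3],T[:3,:3]@np.r_[u,1]
def onz(c,px,z):
    o,d=ray(c,px);return o+d*(z-o[2])/d[2]
def proj(c,P):
    T=np.array(c["T"]);p=T[:3,:3].T@(np.array(P,float)-T[:3,3]);u=p[:2]/p[2]
    u=u*(1+c["k1"]*(u@u));K=np.array(c["mtx"]);return u*[K[0,0],K[1,1]]+K[:2,2]
def save(n,f):
    im=bot.snapshot(n);cv2.imwrite("pics/"+f,cv2.cvtColor(im,cv2.COLOR_RGB2BGR));return im
E
python3 - <<'E'
from h import *
for n in ("top","scene"):
    im=save(n,n+"1.png");c=bot.calibration(n);print(n,np.round(c["T"],3).tolist(),c["mtx"],c["k1"])
    for t in ("block","fixture","side_pins","end_pin","clamp_arm","clamp_handle","hex_keys","dropper","tin","wrench"):
        r=bot.silhouettes(n,t)
        for q in r[:2]:
            m=q["mask"].astype(np.uint8);ys,xs=np.nonzero(m)
            if len(xs)==0: continue
            print(t,round(q["conf"],2),np.round(q["rect"]),cv2.minAreaRect(np.c_[xs,ys].astype(np.float32)), np.round(onz(c,[xs.mean(),ys.mean()],0.03),3))
print(bot.get_state())
E
```

```text
pics
top [[-0.025, -0.971, 0.236, 0.292], [-1.0, 0.024, -0.009, 0.051], [0.003, -0.236, -0.972, 1.113], [0.0, 0.0, 0.0, 1.0]] [[379.21430216   0.         281.984796  ]
 [  0.         379.21430216 209.74590646]
 [  0.           0.           1.        ]] 0.027216757740717582
block 0.92 [343. 252. 370. 269.] ((355.8384704589844, 259.20770263671875), (16.496618270874023, 28.155881881713867), 82.87498474121094) [ 0.406 -0.167  0.03 ]
side_pins 0.57 [215. 167. 238. 192.] ((228.4000244140625, 178.3000030517578), (25.938386917114258, 23.702320098876953), 63.43495178222656) [0.656 0.199 0.03 ]
side_pins 0.42 [254. 263. 280. 293.] ((266.1195373535156, 279.205810546875), (11.581402778625488, 31.142120361328125), 43.15238952636719) [0.356 0.091 0.03 ]
clamp_arm 0.73 [178. 220. 203. 241.] ((188.42884826660156, 227.8668212890625), (26.400135040283203, 11.599143028259277), 25.016895294189453) [0.51  0.318 0.03 ]
clamp_arm 0.4 [287. 258. 316. 295.] ((304.1370544433594, 275.9187927246094), (5.743236541748047, 42.62086486816406), 40.91438674926758) [0.339 0.008 0.03 ]
clamp_handle 0.54 [176. 218. 189.
[... 2616 characters left out ...]
1890258789062) [ 0.344 -0.021  0.03 ]
{'time': 1.1, 'joint_pos': array([ 1.19577700e+00,  3.26171237e-01, -1.92632619e-01,  1.05198719e+00,
       -4.27133934e-06,  1.43660284e+00]), 'qd': array([ 0.00050109, -0.00076464,  0.000679  , -0.0007332 ,  0.00011706,
       -0.00085338]), 'tau': array([ 5.03486081e-04, -4.43340504e+01,  2.62759835e+01,  1.08350669e-03,
       -1.38414362e-05, -6.79234461e-06]), 'position': array([0.1311665 , 0.53413668, 0.23128411]), 'tcp_rot': array([3.77374207e-01, 3.11883933e+00, 6.33928307e-06]), 'ft_force': array([ 0.84600439, -0.11722901,  0.5491715 ]), 'torque': array([-0.02328831, -0.04579469, -0.04907744]), 'grasp_force': 0.0, 'width': 0.08550284771476628}
```

```bash
python3 -c "
import cv2,numpy as np
a=cv2.imread('pics/top1.png');b=cv2.imread('pics/scene1.png')
cv2.imwrite('pics/a.png',a);"
```

```text
(no output)
```

View pics/top1.png

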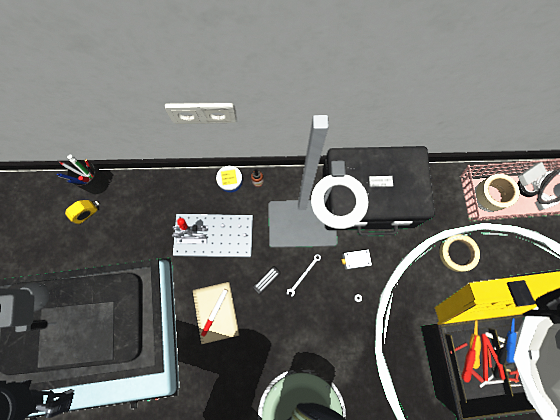

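View pics/scene1.png

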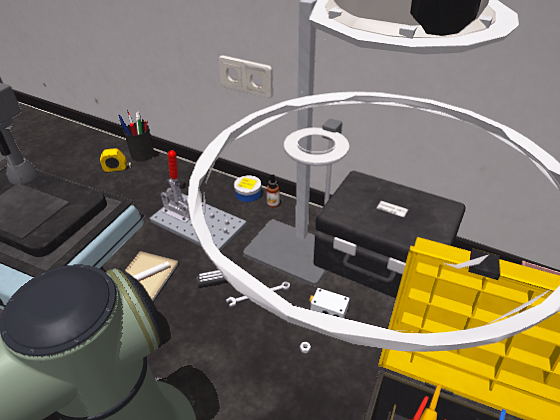

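The top view shows the fixture at px (173–253, 213–257) with the clamp at its left (+y) end. The block is at (357,259) with its brass plug on the left, so it already faces the right way. The scene view agrees. There is also a big white ring near the block that I need to place in height.

Run:
```python
from h import *
ct,cs=bot.calibration("top"),bot.calibration("scene")
A=[(377,330),(400,258),(440,230),(383,390)]
B=[(191,210),(240,120),(360,95),(520,150),(555,230),(480,325),(400,345),(310,310),(240,270)]
B2=[(311,8),(345,37),(430,45),(518,20)]
for z in (0,.1,.2,.3,.35,.4,.45,.5,.6):
    print(z,[np.round(onz(ct,p,z)[:2],2).tolist() for p in A],'|',[np.round(onz(cs,p,z)[:2],2).tolist() for p in B],'|',[np.round(onz(cs,p,z)[:2],2).tolist() for p in B2])
# small ring
a,b=ray(ct,(339,201)),ray(cs,(316,146))
M=np.c_[a[1],-b[1]];s=np.linalg.lstsq(M,b[0]-a[0],rcond=None)[0];print(a[0]+a[1]*s[0],b[0]+b[1]*s[1])
# fixture corners, plate top z=.015
m=bot.silhouettes("scene","fixture")
print("fix corners top",[np.round(onz(ct,p,.015),3).tolist() for p in [(174,213.5),(252.5,214.5),(252.5,256.5),(173,256.5)]])
print("fix scene",[np.round(onz(cs,p,.015),3).tolist() for p in [(246,221),(217,246)]])
```

```text
0 [[0.21, -0.22], [0.41, -0.3], [0.49, -0.43], [0.06, -0.22]] | [[0.53, 0.29], [1.0, 0.45], [1.39, 0.15], [1.27, -0.44], [0.91, -0.57], [0.53, -0.46], [0.4, -0.33], [0.39, -0.14], [0.41, 0.06]] | [[2.3, 0.82], [1.95, 0.45], [2.03, 0.06], [2.61, -0.26]]
0.1 [[0.22, -0.19], [0.4, -0.27], [0.47, -0.38], [0.08, -0.19]] | [[0.44, 0.21], [0.86, 0.35], [1.19, 0.08], [1.09, -0.43], [0.78, -0.54], [0.44, -0.45], [0.33, -0.34], [0.32, -0.17], [0.34, 0.0]] | [[1.99, 0.67], [1.68, 0.35], [1.75, 0.0], [2.26, -0.27]]
0.2 [[0.23, -0.17], [0.39, -0.24], [0.45, -0.34], [0.1, -0.17]] | [[0.36, 0.12], [0.71, 0.24], [0.99, 0.02], [0.91, -0.42], [0.64, -0.52], [0.36, -0.44], [0.26, -0.34], [0.25, -0.2], [0.27, -0.05]] | [[1.67, 0.51], [1.41, 0.24], [1.47, -0.05], [1.9, -0.29]]
0.3 [[0.23, -0.14], [0.38, -0.21], [0.44, -0.3], [0.12, -0.15]] | [[0.27, 0.04], [0.56, 0.13], [0.8, -0.05], [0.72, -0.41], [0.51, -0.49], [0.27, -0.43], [0.19, -0.35], [0.19, -0.23], [0.2, -0.11]] | [[1.36, 0.36], [1.14, 0.13], [1.19, -0.11], [1.55, -0.3]]
0.35 [[0.24, -0.13], [0.37, -0.19], [0.43, -0.28], [0.13, -0.13]] | [[0.23,
[... 775 characters left out ...]
[[0.1, -0.14], [0.27, -0.08], [0.4, -0.19], [0.36, -0.4], [0.24, -0.44], [0.1, -0.4], [0.06, -0.36], [0.05, -0.29], [0.06, -0.22]] | [[0.73, 0.05], [0.6, -0.08], [0.63, -0.22], [0.84, -0.33]]
0.6 [[0.25, -0.07], [0.35, -0.11], [0.38, -0.17], [0.18, -0.07]] | [[0.01, -0.22], [0.12, -0.19], [0.21, -0.25], [0.18, -0.39], [0.1, -0.42], [0.01, -0.39], [-0.01, -0.36], [-0.02, -0.32], [-0.01, -0.28]] | [[0.42, -0.1], [0.34, -0.19], [0.36, -0.28], [0.49, -0.35]]
[ 0.49848781 -0.07860258  0.33166027] [ 0.50015047 -0.08096456  0.33248962]
fix corners top [[0.556, 0.361, 0.015], [0.547, 0.128, 0.015], [0.422, 0.129, 0.015], [0.428, 0.358, 0.015]]
fix scene [[0.548, 0.129, 0.015], [0.437, 0.141, 0.015]]
```

Run:
```python
from h import *
from scipy.optimize import least_squares
ct,cs=bot.calibration("top"),bot.calibration("scene")
A=[(377,330),(400,258),(440,230),(383,390),(480,226),(540,242)]
B=[(191,210),(240,120),(360,95),(520,150),(555,230),(480,325),(400,345),(310,310),(240,270)]
def f(v):
    return [np.hypot(*(onz(c,p,v[2])[:2]-v[:2]))-v[3] for c,L in ((ct,A),(cs,B)) for p in L]
r=least_squares(f,[.23,-.27,.5,.18]);print(r.x,np.round(r.fun,3))
a,b=ray(ct,(545,365)),ray(cs,(425,5))
M=np.c_[a[1],-b[1]];s=np.linalg.lstsq(M,b[0]-a[0],rcond=None)[0];print(a[0]+a[1]*s[0],b[0]+b[1]*s[1])
a=cv2.imread('pics/top1.png')[190:420,300:560];b=cv2.imread('pics/scene1.png')[0:360,180:560]
cv2.imwrite('pics/crop.png',np.hstack([cv2.resize(a,(407,360)),b]))
```

```text
[ 0.22330948 -0.26825102  0.50688959  0.18184104] [-0.007  0.002  0.004  0.    -0.    -0.    -0.001  0.002  0.003 -0.002
 -0.01   0.005  0.013 -0.003 -0.006]
[ 0.21704378 -0.24710304  0.64798459] [ 0.23358505 -0.29001553  0.67276817]
```

View pics/crop.png

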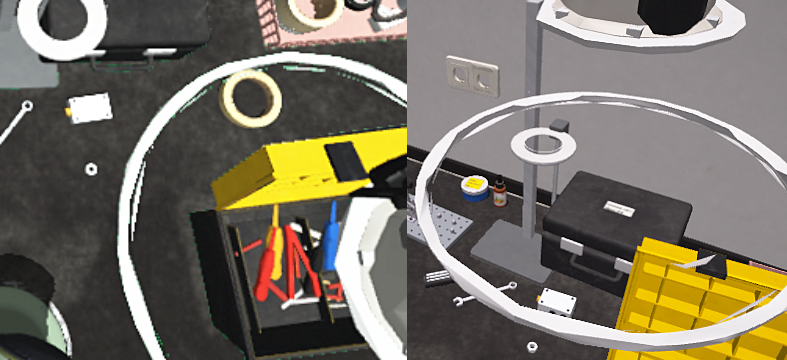

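The lamp shade's rim is at z≈0.51, centred about (0.22,-0.27) with radius 0.18, so I'll watch the arm near the block. Next I move to look at the fixture with the wrist camera.

```bash
python3 -m handwheel '[{"dp":[27,-28,10],"spin":-0.133},{"dp":[27,-28,10],"spin":-0.133},{"dp":[27,-28,10],"spin":-0.133},{"dp":[27,-28,10],"spin":-0.133},{"dp":[27,-28,10],"spin":-0.133}]' && python3 -m handwheel '[{"dp":[27,-32,10],"spin":-0.133},{"dp":[27,-32,10],"spin":-0.133},{"dp":[27,-32,10],"spin":-0.133},{"dp":[27,-32,0],"spin":-0.133},{"dp":[17,-32,0],"spin":-0.133}]' && python3 -m handwheel '[{"dp":[0,-28,0]},{"dp":[0,0,0]}]'
python3 - <<'E'
from h import *
s=bot.get_state();im=save("wrist","w1.png");c=bot.calibration("wrist")
print(s["position"],s["tcp_rot"],s["joint_pos"],s["tau"]);print(np.round(c["T"],3).tolist(),c["mtx"][0][0],c["k1"])
for t in ("fixture","side_pins","end_pin","clamp_arm","clamp_handle"):
    for q in bot.search_frame("wrist",t)[:3]: print(t,q)
E
```

```text
time: 1.65
position: [0.267, 0.393, 0.2818]
tcp_rot: [1.382, 2.821, 0.001]
ft_force: [0.9, 0.4, -0.3]
width: 0.085
grasp_force: 0.0
time: 2.15
position: [0.393, 0.2327, 0.3117]
tcp_rot: [2.228, 2.214, 0.002]
ft_force: [0.4, -0.1, 0.0]
width: 0.0854
grasp_force: 0.0
[0.39297508 0.23273652 0.31174981] [2.22775996 2.21384515 0.00243811] [ 3.72974108e-01  1.05056197e-01 -2.69246156e-01  1.19471656e+00
 -1.96055310e-04  1.95003591e+00] [ 4.04869348e+00 -3.38278270e+01  2.76796764e+01  1.78288138e-01
 -2.91759049e-02 -4.75108176e-01]
[[1.0, -0.013, -0.003, 0.396], [-0.014, -0.944, -0.33, 0.315], [0.002, 0.33, -0.944, 0.453], [0.0, 0.0, 0.0, 1.0]] 347.6955452306153 0.027421974422731168
fixture {'rect': [308.3, 51.9, 438.7, 236.7], 'conf': 0.61}
fixture {'rect': [374.7, 131.8, 397.8, 145.0], 'conf': 0.5}
side_pins {'rect': [374.0, 172.8, 384.5, 218.7], 'conf': 0.71}
side_pins {'rect': [305.6, 53.8, 439.9, 235.9], 'conf': 0.57}
clamp_arm {'rect': [361.0, 82.2, 438.9, 144.6], 'conf': 0.73}
clamp_arm {'rect': [366.0, 101.2, 435.3, 141.6], 'conf': 0.35}
clamp_handle {'rect': [363.6, 102.4, 434.9, 143.5], 'conf': 0.9}schema error: expected keys dp, spin
```

View pics/w1.png

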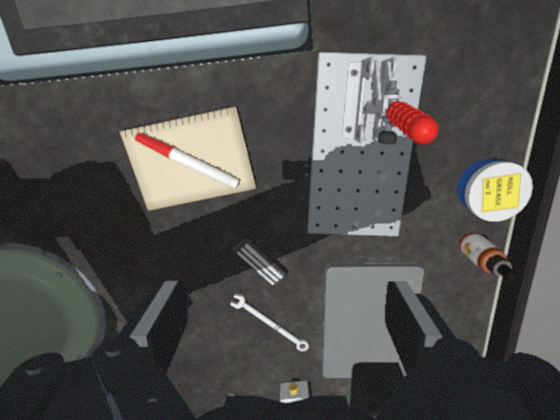

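The wrist view shows the plate at px (308–425, 52–236), the red handle at (415,120), the pins near (380,175–215), and the wrench, keys and block (293,390) below. I move closer over the plate for accuracy.

```bash
python3 -m handwheel '[{"dp":[38,10,0],"spin":0},{"dp":[38,10,-20],"spin":0},{"dp":[0,0,-10],"spin":0},{"dp":[0,0,0],"spin":0},{"dp":[0,0,0],"spin":0}]'
python3 - <<'E'
from h import *
s=bot.get_state();im=save("wrist","w2.png");c=bot.calibration("wrist")
print(s["position"],s["tcp_rot"])
np.savez("w2.npz",T=c["T"],mtx=c["mtx"],k1=c["k1"])
for t in ("fixture","side_pins","end_pin","clamp_arm","clamp_handle"):
    for q in bot.search_frame("wrist",t)[:3]: print(t,q)
b=cv2.imread("pics/w2.png")[40:300,200:460];cv2.imwrite("pics/w2c.png",cv2.resize(b,None,fx=2.3,fy=2.3,interpolation=cv2.INTER_CUBIC))
E
```

```text
time: 2.95
position: [0.4657, 0.2547, 0.2813]
tcp_rot: [-2.219, -2.223, 0.002]
ft_force: [-0.1, 0.3, 0.5]
width: 0.0852
grasp_force: 0.0
[0.46570682 0.2547282  0.28125896] [-2.21873571e+00 -2.22309324e+00  2.02716462e-03]
fixture {'rect': [254.0, 71.5, 368.5, 261.0], 'conf': 0.89}
side_pins {'rect': [299.7, 123.7, 340.5, 186.6], 'conf': 0.74}
side_pins {'rect': [317.4, 195.0, 332.0, 242.8], 'conf': 0.46}
end_pin {'rect': [299.0, 240.7, 304.8, 250.9], 'conf': 0.44}
clamp_arm {'rect': [300.2, 109.3, 339.4, 184.5], 'conf': 0.62}
clamp_handle {'rect': [305.0, 130.6, 335.2, 185.3], 'conf': 0.61}
```

View pics/w2c.png

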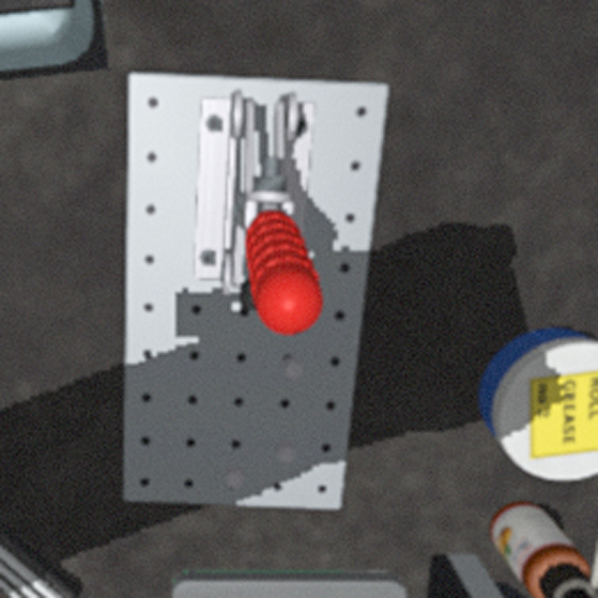

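Crop of the plate: corners at about (129,73), (388,85), (341,508), (124,501), and pins at (293,370), (287,455), (235,480). I'll fit the fixture pose to these.

```bash
cat >> h.py <<'E'
def rot(a): return np.array([[np.cos(a),-np.sin(a)],[np.sin(a),np.cos(a)]])
E
python3 - <<'E'
from h import *
from scipy.optimize import least_squares
c=dict(np.load("w2.npz"));c["k1"]=float(c["k1"])
# refine corners: edges of the plate, fit lines on crops by hand values
F=[(-62,113,15),(62,113,15),(62,-113,15),(-62,-113,15),(27,-28,27),(27,-76,27),(0,-92,27)]
P=np.array([(129,73),(388,85),(341,508),(124,501),(293,369),(287,454),(235,479)])/2.3+[200,40]
def w(v): return [np.r_[v[:2]+rot(v[2])@(np.array(f[:2])/1000),f[2]/1000] for f in F]
f=lambda v:np.ravel([proj(c,p)-q for p,q in zip(w(v),P)])
r=least_squares(f,[.488,.243,-.03]);print(r.x);print(np.round(r.fun.reshape(-1,2),1))
v=r.x;print("seated",v[:2]+rot(v[2])@[0,-.052])
# top cam check
ct=bot.calibration("top")
print([np.round(proj(ct,p),1).tolist() for p in w(v)[:4]],"seen (174,213.5),(252.5,214.5),(252.5,256.5),(173,256.5)")
# block in top & scene
cs=bot.calibration("scene")
for n,c in(("top",ct),("scene",cs)):
    bot.snapshot(n);m=bot.silhouettes(n,"block")[0]["mask"].astype(np.uint8)
    ys,xs=np.nonzero(m);print(n,np.round([onz(c,p,.034)[:2] for p in cv2.boxPoints(cv2.minAreaRect(np.c_[xs,ys].astype(np.float32)))],3).tolist(),np.round(onz(c,[xs.mean(),ys.mean()],.025),3))
E
```

```text
[ 0.49091318  0.24504092 -0.03778423]
[[-0.6 -0.7]
 [ 0.4 -1.2]
 [ 0.1  0.5]
 [-0.4  0.1]
 [ 0.4  0.7]
 [-0.   0.7]
 [ 0.1  0.7]]
seated [0.48894887 0.19307803]
[[172.4, 254.8], [175.8, 212.9], [252.1, 213.9], [250.7, 255.7]] seen (174,213.5),(252.5,214.5),(252.5,256.5),(173,256.5)
top [[0.425, -0.123], [0.435, -0.207], [0.388, -0.209], [0.379, -0.127]] [ 0.407 -0.17   0.025]
scene [[0.369, -0.14], [0.427, -0.128], [0.435, -0.207], [0.378, -0.216]] [ 0.409 -0.171  0.025]
```

```bash
python3 -m handwheel '[{"dp":[-22,-35,0],"spin":0},{"dp":[-22,-35,0],"spin":0},{"dp":[-22,-35,-10],"spin":0},{"dp":[-22,-35,-20],"spin":0},{"dp":[-22,-35,-20],"spin":0}]' && python3 -m handwheel '[{"dp":[-4,-35,-6],"spin":0},{"dp":[-4,-35,-6],"spin":0},{"dp":[-4,-35,-6],"spin":0}]'
python3 - <<'E'
from h import *
s=bot.get_state();print(s["joint_pos"],s["tau"]);save("scene","s2.png")
E
```

```text
time: 3.95
position: [0.3565, 0.0781, 0.2311]
tcp_rot: [2.22, 2.221, 0.002]
ft_force: [0.3, -0.7, 0.7]
width: 0.0851
grasp_force: 0.0
time: 4.25
position: [0.3448, -0.0271, 0.2133]
tcp_rot: [2.221, 2.221, 0.001]
ft_force: [-0.5, -0.4, 0.5]
width: 0.0853
grasp_force: 0.0
[-2.93062070e-01 -4.62898266e-02 -6.85026731e-01  9.31000954e-01
  2.94434804e-05  1.27754250e+00] [ 5.58071896e+00 -2.32930022e+01  2.41838068e+01  6.99080955e-01
 -4.62882002e-03  8.50575250e-01]
```

View pics/s2.png

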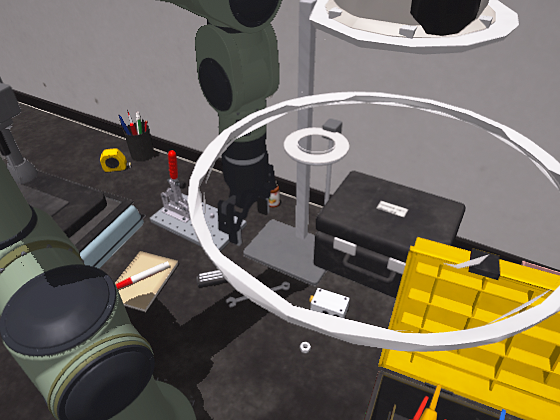

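Run:
```python
from h import *
s=bot.get_state();q=s["joint_pos"];p=s["position"]
D=[((1.19578,.32617,-.19263),(.13117,.53414,.23128)),((.37297,.10506,-.26925),(.39298,.23274,.31175)),(q[:3],p)]
A=[];b=[]
for qq,pp in D:
    R=np.sqrt(pp[0]**2+pp[1]**2-.0737**2)
    A+=[[np.sin(qq[1]),np.cos(qq[1]-qq[2]),0,1],[np.cos(qq[1]),-np.sin(qq[1]-qq[2]),1,0]];b+=[R,pp[2]]
r=np.linalg.lstsq(np.array(A),np.array(b),rcond=None);print(r[0],r[1],np.array(A)@r[0]-b, q,p)
```

```text
[ 0.49784796  0.4041774  -0.03953341  0.03099569] [0.00014217] [-0.00354148  0.00037958  0.00865237 -0.00395999 -0.00511089  0.00358041] [-0.3014656  -0.04485752 -0.68561378  0.92947062 -0.00400471  1.27464483] [ 0.34431863 -0.03126071  0.21261533]
```

The arm is clear of the ring so far, with its wrist at (235,70) left of the rim. I'll stay low and creep toward the block, watching joint torques.

```bash
python3 -m handwheel '[{"dp":[0,0,-45],"spin":0},{"dp":[0,0,-45],"spin":0},{"dp":[8,-20,0],"spin":0},{"dp":[8,-20,0],"spin":0},{"dp":[8,-20,0],"spin":0}]' ; python3 -c "
from h import *
print(bot.get_state()['tau'])"; python3 -m handwheel '[{"dp":[8,-20,0],"spin":0},{"dp":[8,-20,0],"spin":0},{"dp":[0,0,0],"spin":0},{"dp":[0,0,0],"spin":0}]'
python3 - <<'E'
from h import *
s=bot.get_state();print(s["position"],s["joint_pos"],s["tau"]);save("wrist","w3.png");c=bot.calibration("wrist")
np.savez("w3.npz",T=c["T"],mtx=c["mtx"],k1=c["k1"])
q=bot.silhouettes("wrist","block")[0];m=q["mask"].astype(np.uint8);print(q["rect"],q["conf"])
cv2.imwrite("pics/m3.png",m*255)
E
```

```text
time: 4.8
position: [0.3693, -0.0864, 0.123]
tcp_rot: [-2.221, -2.221, 0.0]
ft_force: [-0.1, 0.0, -0.0]
width: 0.0852
grasp_force: 0.0
[  1.90937944 -29.3419379   19.46165621   0.04304861  -0.04506072
   0.33152659]
time: 5.2
position: [0.3848, -0.1255, 0.1232]
tcp_rot: [-2.222, -2.22, -0.0]
ft_force: [-0.9, -0.5, -0.7]
width: 0.0854
grasp_force: 0.0
[ 0.38483487 -0.12554314  0.12315634] [-4.98466004e-01  1.80160958e-01 -7.04159807e-01  6.87359931e-01
  3.77840212e-04  1.07313819e+00] [-5.81974089e-01 -3.09851038e+01  2.20100158e+01 -2.37077884e-01
 -3.07641272e-02 -6.80208424e-03]
[281.8, 212.2, 351.6, 319.4] 0.86
```

View pics/w3.png

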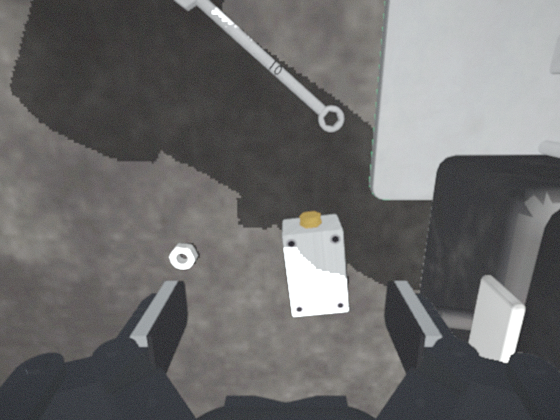

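The block's plug faces up in the picture at (310,219), and its top face spans about (284–349, 232–316) between the open fingers. The black case is at the right.

```bash
python3 - <<'E'
from h import *
from scipy.optimize import least_squares
c=dict(np.load("w3.npz"));c["k1"]=float(c["k1"])
P=[(284,234),(344,231),(349,312),(291,316),(310,215)]
F=[(-22,35,34),(22,35,34),(22,-35,34),(-22,-35,34)]
for p in P[:4]: print(np.round(onz(c,p,.034),4))
w=lambda v:[np.r_[v[:2]+rot(v[2])@(np.array(f[:2])/1000),f[2]/1000] for f in F]
r=least_squares(lambda v:np.ravel([proj(c,p)-q for p,q in zip(w(v),P)]),[.407,-.17,.05]);print(r.x,np.round(r.fun.reshape(-1,2),1))
for z in(.0,.05,.1,.13): print(z,onz(c,(425,250),z),onz(c,(437,165),z), onz(bot.calibration("top"),(328,228),z),onz(bot.calibration("top"),(340,147),z))
b=cv2.imread("pics/w3.png");
E
python3 - <<'E'
import cv2,numpy as np
m=(cv2.imread('pics/m3.png',0)>0).astype(np.uint8);ys,xs=np.nonzero(m);print(cv2.boxPoints(cv2.minAreaRect(np.c_[xs,ys].astype(np.float32))))
E
```

```text
[ 0.3837 -0.1366  0.034 ]
[ 0.4267 -0.1342  0.034 ]
[ 0.4342 -0.2022  0.034 ]
[ 0.3891 -0.206   0.034 ]
[ 0.40838247 -0.16982614  0.08843381] [[-0.4  0.4]
 [ 0.9 -1.5]
 [-1.1  0.6]
 [ 0.6  0.7]]
0.0 [ 0.50106455 -0.16501672  0.        ] [ 0.50078055 -0.09331196  0.        ] [ 0.50345515 -0.09555719  0.        ] [ 0.76151698 -0.14710745  0.        ]
0.05 [ 0.47922584 -0.14136748  0.05      ] [ 0.47899537 -0.08317917  0.05      ] [ 0.49396738 -0.0889908   0.05      ] [ 0.74044054 -0.13822611  0.05      ]
0.1 [ 0.45738712 -0.11771824  0.1       ] [ 0.45721019 -0.07304638  0.1       ] [ 0.48447961 -0.08242441  0.1       ] [ 0.71936409 -0.12934477  0.1       ]
0.13 [ 0.44428389 -0.10352869  0.13      ] [ 0.44413908 -0.0669667   0.13      ] [ 0.47878695 -0.07848458  0.13      ] [ 0.70671822 -0.12401597  0.13      ]
[[279.2988  214.55531]
 [339.75528 208.30116]
 [350.38235 311.02942]
 [289.92587 317.28357]]
```

```bash
python3 -m handwheel '[{"dp":[12,-22,0],"spin":0.044},{"dp":[11.5,-22.5,0],"spin":0.044},{"dp":[0,0,0],"spin":0},{"dp":[0,0,-40],"spin":0},{"dp":[0,0,-40],"spin":0}]' 75 && python3 -m handwheel '[{"dp":[0,0,-20],"spin":0},{"dp":[0,0,-11],"spin":0},{"dp":[0,0,0],"spin":0},{"dp":[0,0,0],"spin":0}]'
```

```text
time: 5.8
position: [0.4094, -0.1699, 0.0434]
tcp_rot: [2.119, 2.315, 0.001]
ft_force: [0.6, -1.1, -1.1]
width: 0.0747
grasp_force: 0.0
time: 6.2
position: [0.409, -0.1701, 0.013]
tcp_rot: [2.121, 2.317, 0.0]
ft_force: [-0.2, -0.1, 0.6]
width: 0.0748
grasp_force: 0.0
```

```bash
python3 -m handwheel '[{"dp":[0,0,0],"spin":0},{"dp":[0,0,0],"spin":0},{"dp":[0,0,0],"spin":0},{"dp":[0,0,0],"spin":0},{"dp":[0,0,0],"spin":0}]' 36 && python3 -m handwheel '[{"dp":[0,0,0],"spin":0},{"dp":[0,0,0],"spin":0}]' && python3 -m handwheel '[{"dp":[0,0,15],"spin":0},{"dp":[0,0,25],"spin":0},{"dp":[0,0,25],"spin":0},{"dp":[0,0,0],"spin":0}]'
python3 - <<'E'
from h import *
s=bot.get_state();print(s["position"],s["tcp_rot"],s["grasp_force"],s["width"]);save("wrist","w4.png")
E
```

```text
time: 6.7
position: [0.4092, -0.1708, 0.0135]
tcp_rot: [2.12, 2.316, -0.0]
ft_force: [-1.6, 0.6, 8.0]
width: 0.0425
grasp_force: 61.1
time: 6.9
position: [0.4092, -0.1709, 0.0135]
tcp_rot: [2.12, 2.316, -0.0]
ft_force: [-1.7, -0.4, 9.2]
width: 0.0429
grasp_force: 61.1
time: 7.3
position: [0.4107, -0.1716, 0.0801]
tcp_rot: [2.118, 2.313, 0.002]
ft_force: [0.6, -1.0, -3.2]
width: 0.0426
grasp_force: 62.9
[ 0.41065373 -0.17158265  0.0800579 ] [2.11786877e+00 2.31285527e+00 1.70798592e-03] 62.851935625076294 0.04259462642942869
```

View pics/w4.png

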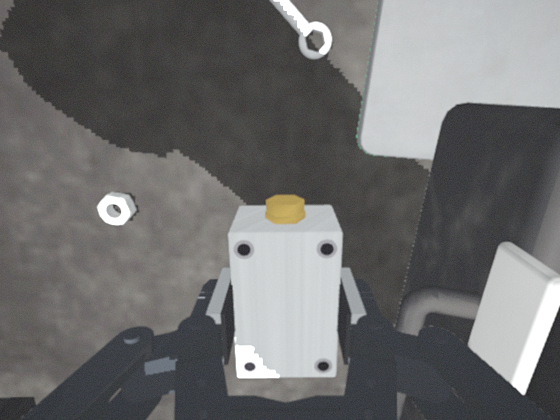

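Run:
```python
from h import *
from scipy.optimize import least_squares
c=bot.calibration("wrist");s=bot.get_state();tcp=s["position"]
P=[(229,234),(341,231.5),(343.5,375),(236.5,378)]
F=[(-22,35),(22,35),(22,-35),(-22,-35)]
w=lambda v:[np.r_[v[:2]+rot(v[2])@(np.array(f)/1000),v[3]] for f in F]
r=least_squares(lambda v:np.ravel([proj(c,p)-q for p,q in zip(w(v),P)]),[.41,-.17,.09,.1]);v=r.x
print(v,np.round(r.fun.reshape(-1,2),1))
R=cv2.Rodrigues(s["tcp_rot"])[0];yaw=np.arctan2(R[1,1],R[0,1]);print("closing yaw",yaw,"rel in tool-aligned frame",rot(-v[2])@(v[:2]-tcp[:2]),v[3]-tcp[2])
# target
f=np.array([.4909,.2450]);fy=-.038
for b in([-.006,-.046],[-.003,-.049],[0,-.052]):
    print(b,f+rot(fy)@np.array(b)-rot(fy-v[2])@(v[:2]-tcp[:2]))
```

```text
[ 0.41129373 -0.17138526  0.11926945  0.09737361] [[-1.4 -0.2]
 [ 1.5 -1.1]
 [-4.3  1. ]
 [ 4.1  0.5]]
closing yaw 0.08789987558468977 rel in tool-aligned frame [ 0.00135441 -0.00042269] 0.01876771230853813
[-0.006, -0.046] [0.48181937 0.199735  ]
[-0.003, -0.049] [0.48470324 0.19662319]
[0, -0.052] [0.4875871  0.19351138]
```

Run:
```python
from h import *
c=dict(np.load("w2.npz"));c["k1"]=float(c["k1"])
for z in(.19,.2,.21): print(z,onz(c,(200+290/2.3,40+298/2.3),z))
v=np.array([.4909,.2450]);print("pivot",v+rot(-.038)@[0,.026])
s=bot.get_state();T=np.array(bot.calibration("wrist")["T"]);print("cam-tcp",T[:3,3]-s["position"])
ct=bot.calibration("scene");print([onz(ct,(172.5,155),z).round(3) for z in (.2,.21)])
```

```text
0.19 [0.49401633 0.2896497  0.19      ]
0.2 [0.49283995 0.29181487 0.2       ]
0.21 [0.49166358 0.29398003 0.21      ]
pivot [0.49188776 0.27098123]
cam-tcp [-0.00732913  0.08560903  0.14187325]
[array([0.493, 0.288, 0.2  ]), array([0.482, 0.276, 0.21 ])]
```

The wrist camera would sit right at the upright handle when seating, so I'll put the block back and regrasp with the gripper turned half round.

```bash
python3 -m handwheel '[{"dp":[0,0,-25],"spin":0},{"dp":[0,0,-25],"spin":0},{"dp":[0,0,-14],"spin":0},{"dp":[0,0,0],"spin":0}]' && python3 -m handwheel '[{"dp":[0,0,0],"spin":0},{"dp":[0,0,0],"spin":0},{"dp":[0,0,0],"spin":0},{"dp":[0,0,20],"spin":0},{"dp":[0,0,45],"spin":0}]' 75 && python3 -m handwheel '[{"dp":[0,0,0],"spin":0.143},{"dp":[0,0,0],"spin":0.143},{"dp":[0,0,0],"spin":0.143},{"dp":[0,0,0],"spin":0.143},{"dp":[0,0,0],"spin":0.143}]'&& python3 -m handwheel '[{"dp":[0,0,0],"spin":0.143},{"dp":[0,0,0],"spin":0.143},{"dp":[0,0,0],"spin":0.143},{"dp":[0,0,0],"spin":0.143},{"dp":[0,0,0],"spin":0.143}]'&& python3 -m handwheel '[{"dp":[0,0,0],"spin":0.143},{"dp":[0,0,0],"spin":0.143},{"dp":[0,0,0],"spin":0.143},{"dp":[0,0,0],"spin":0.143},{"dp":[0,0,0],"spin":0.143}]'&& python3 -m handwheel '[{"dp":[0,0,0],"spin":0.143},{"dp":[0,0,0],"spin":0.143},{"dp":[0,0,0],"spin":0.143},{"dp":[0,0,0],"spin":0.143},{"dp":[0,0,0],"spin":0.143}]' && python3 -m handwheel '[{"dp":[0,0,0],"spin":0.143},{"dp":[0,0,0],"spin":0.139},{"dp":[0,0,0],"spin":0},{"dp":[0,0,0],"spin":0}]'
```

```text
time: 7.75
position: [0.4074, -0.1696, 0.0116]
tcp_rot: [-2.12, -2.315, 0.001]
ft_force: [-0.4, 0.2, -3.9]
width: 0.0427
grasp_force: 68.5
time: 8.25
position: [0.4063, -0.1689, 0.0766]
tcp_rot: [-2.118, -2.312, 0.002]
ft_force: [0.4, -0.4, -0.8]
width: 0.0752
grasp_force: 0.0
time: 8.75
position: [0.4088, -0.1704, 0.0785]
tcp_rot: [1.168, 2.916, -0.0]
ft_force: [0.7, -0.2, 0.3]
width: 0.0753
grasp_force: 0.0
time: 9.25
position: [0.4088, -0.1704, 0.0784]
tcp_rot: [0.074, 3.14, -0.0]
ft_force: [0.4, -1.5, -0.1]
width: 0.075
grasp_force: 0.0
time: 9.75
position: [0.4088, -0.1704, 0.0784]
tcp_rot: [-1.03, 2.968, -0.001]
ft_force: [-0.7, 0.4, 0.7]
width: 0.0751
grasp_force: 0.0
time: 10.25
position: [0.4088, -0.1704, 0.0784]
tcp_rot: [-2.003, 2.42, -0.001]
ft_force: [0.2, 0.7, -0.6]
width: 0.0751
grasp_force: 0.0
time: 10.65
position: [0.4087, -0.1704, 0.0784]
tcp_rot: [-2.314, 2.124, -0.0]
ft_force: [0.5, -0.9, -0.3]
width: 0.0749
grasp_force: 0.0
```

Run:
```python
from h import *
s=bot.get_state();R=cv2.Rodrigues(s["tcp_rot"])[0];print(s["position"],s["joint_pos"],np.arctan2(R[1,1],R[0,1]))
im=save("wrist","w5.png")
q=bot.silhouettes("wrist","block")[0];m=q["mask"].astype(np.uint8);ys,xs=np.nonzero(m);print(q["conf"],q["rect"],cv2.boxPoints(cv2.minAreaRect(np.c_[xs,ys].astype(np.float32))))
```

```text
[ 0.40870009 -0.17037411  0.07837418] [-5.61959868e-01  3.10896721e-01 -6.70552053e-01  5.89057682e-01
  4.57562037e-06 -2.21824974e+00] -3.0560990832446095
0.79 [246.5, 172.0, 330.0, 298.6] [[248. 172.]
 [326. 172.]
 [326. 297.]
 [248. 297.]]
```

View pics/w5.png

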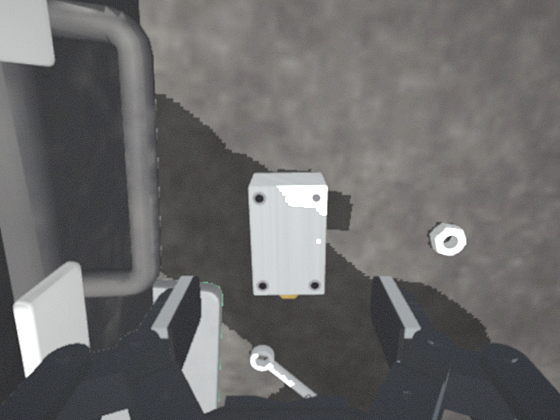

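The block is undisturbed at (248–328, 172–298) with the plug toward the wrench, square to the fingers.

```bash
python3 -m handwheel '[{"dp":[0,0,-30],"spin":0},{"dp":[0,0,-25],"spin":0},{"dp":[0,0,-8],"spin":0},{"dp":[0,0,0],"spin":0}]' && python3 -m handwheel '[{"dp":[0,0,0],"spin":0},{"dp":[0,0,0],"spin":0},{"dp":[0,0,0],"spin":0},{"dp":[0,0,0],"spin":0},{"dp":[0,0,0],"spin":0}]' 36 && python3 -m handwheel '[{"dp":[0,0,0],"spin":0},{"dp":[0,0,15],"spin":0},{"dp":[0,0,25],"spin":0},{"dp":[0,0,25],"spin":0},{"dp":[0,0,0],"spin":0}]' && python3 -m handwheel '[{"dp":[-8,30,6],"spin":0},{"dp":[-8,30,6],"spin":0},{"dp":[-8,30,6],"spin":0},{"dp":[-8,30,6],"spin":0},{"dp":[-8,30,6],"spin":0}]'&& python3 -m handwheel '[{"dp":[0,36,0],"spin":-0.03},{"dp":[0,36,0],"spin":-0.03},{"dp":[0,36,0],"spin":-0.03},{"dp":[0,36,0],"spin":-0.036},{"dp":[0,0,0],"spin":0}]'
```

```text
time: 11.15
position: [0.4077, -0.1698, 0.0144]
tcp_rot: [2.316, -2.122, -0.004]
ft_force: [-0.9, -0.2, 1.1]
width: 0.0751
grasp_force: 0.0
time: 11.65
position: [0.4092, -0.1709, 0.0165]
tcp_rot: [2.317, -2.121, 0.003]
ft_force: [-1.6, 0.7, 5.1]
width: 0.0425
grasp_force: 61.5
time: 12.15
position: [0.4109, -0.1717, 0.0833]
tcp_rot: [-2.317, 2.12, -0.01]
ft_force: [0.1, -1.1, -3.5]
width: 0.0426
grasp_force: 62.6
time: 12.65
position: [0.3677, -0.0192, 0.1099]
tcp_rot: [2.317, -2.122, -0.001]
ft_force: [0.2, -0.6, -2.8]
width: 0.0429
grasp_force: 62.5
time: 13.15
position: [0.368, 0.127, 0.1098]
tcp_rot: [-2.185, 2.255, 0.002]
ft_force: [-0.2, -1.0, -3.7]
width: 0.0423
grasp_force: 62.5
```

```bash
python3 -m handwheel '[{"dp":[28.5,18,0],"spin":0},{"dp":[28.5,18,0],"spin":0},{"dp":[28.5,18,0],"spin":0},{"dp":[28.5,18,0],"spin":0},{"dp":[0,0,0],"spin":0}]' && python3 -m handwheel '[{"dp":[0,0,-20],"spin":0},{"dp":[0,0,-20],"spin":0},{"dp":[0,0,-20],"spin":0},{"dp":[0,0,0],"spin":0},{"dp":[0,0,0],"spin":0}]'
python3 - <<'E'
from h import *
s=bot.get_state();R=cv2.Rodrigues(s["tcp_rot"])[0];print(s["position"],np.arctan2(R[1,1],R[0,1])+np.pi,R[:,2],s["ft_force"])
im=save("wrist","w6.png");c=bot.calibration("wrist");np.savez("w6.npz",T=c["T"],mtx=c["mtx"],k1=c["k1"])
for n in("end_pin","side_pins","block"):print(n,bot.search_frame("wrist",n)[:2])
E
```

```text
time: 13.65
position: [0.487, 0.197, 0.1099]
tcp_rot: [-2.177, 2.259, -0.003]
ft_force: [0.2, -0.2, -4.1]
width: 0.042
grasp_force: 62.7
time: 14.15
position: [0.4818, 0.1949, 0.0499]
tcp_rot: [2.177, -2.262, -0.001]
ft_force: [-0.2, -0.3, -2.5]
width: 0.042
grasp_force: 62.7
[0.48178436 0.1948853  0.04986385] 6.2450126284379035 [-1.94388533e-03 -6.20234765e-04 -9.99997918e-01] [-0.20261951 -0.28692026 -2.4672828 ]
end_pin [{'rect': [262.1, 166.2, 284.6, 189.0], 'conf': 0.54}]
side_pins [{'rect': [208.5, 197.0, 231.3, 221.6], 'conf': 0.61}, {'rect': [230.7, 202.3, 345.5, 372.3], 'conf': 0.47}]
block [{'rect': [229.7, 204.6, 345.0, 372.5], 'conf': 0.81}]
```

View pics/w6.png

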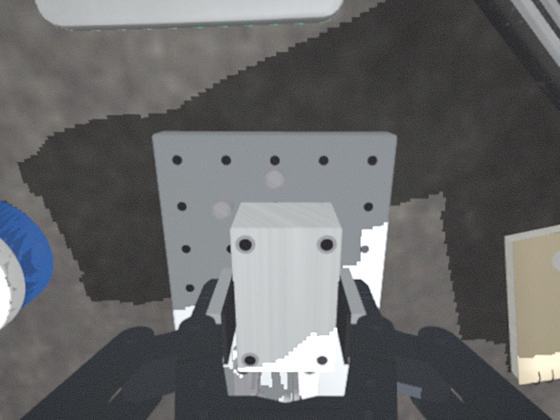

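The wrist view shows the end pin top at (275,178) and one side pin at (221,210). The block's plain end is at rows 204–227, held square.

Run:
```python
from h import *
c=dict(np.load("w6.npz"));c["k1"]=float(c["k1"]);fy=-.038
B=rot(-fy)
f0=np.array([.4909,.2450])
def F(px,z): return np.round(1000*(B@(onz(c,px,z)[:2]-f0)),1)
print("endpin",F((274.5,178.5),.027),"exp 0,-92; side",F((221,210),.027),"exp 27,-76")
print("plate corners",F((153,136),.015),F((396,136),.015))
print("block foot edge",F((241,204),.034),F((331,204),.034),"top edge",F((231,229),.068),F((341.5,230),.068))
print("tcp",1000*(B@(bot.get_state()["position"][:2]-f0)))
```

```text
endpin [ -0.6 -92.8] exp 0,-92; side [ 26.5 -76.6] exp 27,-76
plate corners [  60.4 -111.6] [ -61.4 -111.7]
block foot edge [ 15.4 -82. ] [-27.8 -82. ] top edge [ 15.1 -82.8] [-27.6 -82.4]
tcp [ -5.51696935 -49.53576271]
```

```bash
python3 -m handwheel '[{"dp":[0,0,-10],"spin":0},{"dp":[0,0,-6],"spin":0},{"dp":[0,0,0],"spin":0},{"dp":[0,0,0],"spin":0}]' && python3 -m handwheel '[{"dp":[0,0,-1],"spin":0},{"dp":[0,0,0],"spin":0},{"dp":[0,0,0],"spin":0}]' && python3 -m handwheel '[{"dp":[0,0,-1],"spin":0},{"dp":[0,0,0],"spin":0},{"dp":[0,0,0],"spin":0}]'
```

```text
time: 14.75
position: [0.4823, 0.1956, 0.0339]
tcp_rot: [2.179, -2.262, -0.001]
ft_force: [1.0, -0.1, -2.9]
width: 0.0427
grasp_force: 62.7
time: 15.05
position: [0.4828, 0.1957, 0.0334]
tcp_rot: [-2.179, 2.263, -0.0]
ft_force: [0.7, -1.0, -2.8]
width: 0.0425
grasp_force: 62.7
time: 15.35
position: [0.4826, 0.1956, 0.0323]
tcp_rot: [2.179, -2.263, -0.0]
ft_force: [0.5, -0.3, -3.2]
width: 0.0426
grasp_force: 62.7
```

```bash
python3 -m handwheel '[{"dp":[0,0,-0.7],"spin":0},{"dp":[0,0,0],"spin":0},{"dp":[0,0,0],"spin":0}]' && python3 -m handwheel '[{"dp":[0,0,-0.7],"spin":0},{"dp":[0,0,0],"spin":0},{"dp":[0,0,0],"spin":0}]'
```

```text
time: 15.65
position: [0.4828, 0.1957, 0.0316]
tcp_rot: [-2.179, 2.263, -0.0]
ft_force: [-0.4, 0.5, -2.3]
width: 0.0425
grasp_force: 62.8
time: 15.95
position: [0.4828, 0.1957, 0.0316]
tcp_rot: [-2.179, 2.263, -0.0]
ft_force: [-2.9, -0.6, 4.5]
width: 0.0427
grasp_force: 63.8
```

```bash
python3 -m handwheel '[{"dp":[0,0,0.5],"spin":0},{"dp":[1.5,0,0],"spin":0},{"dp":[1.5,0,0],"spin":0},{"dp":[0,0,0],"spin":0},{"dp":[0,0,0],"spin":0}]' && python3 -m handwheel '[{"dp":[0.8,0,0],"spin":0},{"dp":[0,0,0],"spin":0},{"dp":[0,0,0],"spin":0}]' && python3 -m handwheel '[{"dp":[0.6,0,0],"spin":0},{"dp":[0,0,0],"spin":0},{"dp":[0,0,0],"spin":0}]'
```

```text
time: 16.45
position: [0.4829, 0.1957, 0.0316]
tcp_rot: [2.177, -2.26, -0.005]
ft_force: [-8.7, -0.6, 10.8]
width: 0.0426
grasp_force: 64.4
time: 16.75
position: [0.4829, 0.1957, 0.0316]
tcp_rot: [2.177, -2.259, -0.007]
ft_force: [-11.1, 0.0, 13.2]
width: 0.0425
grasp_force: 64.8
time: 17.05
position: [0.483, 0.1957, 0.0316]
tcp_rot: [2.177, -2.259, -0.008]
ft_force: [-11.5, 0.2, 16.6]
width: 0.0425
grasp_force: 65.1
```

Pushing x only builds downforce and drag, so I unload z.

```bash
python3 -m handwheel '[{"dp":[0,0,0.7],"spin":0},{"dp":[0,0,0],"spin":0},{"dp":[0,0,0],"spin":0}]' && python3 -m handwheel '[{"dp":[0,0,0.7],"spin":0},{"dp":[0,0,0],"spin":0},{"dp":[0,0,0],"spin":0}]'
```

```text
time: 17.35
position: [0.4875, 0.1957, 0.0319]
tcp_rot: [-2.179, 2.263, -0.001]
ft_force: [-0.7, -0.3, -2.6]
width: 0.0425
grasp_force: 62.7
time: 17.65
position: [0.4872, 0.1956, 0.0327]
tcp_rot: [-2.179, 2.263, -0.0]
ft_force: [-0.9, -1.4, -3.0]
width: 0.0426
grasp_force: 62.7
```

```bash
python3 -m handwheel '[{"dp":[0.7,0,-0.5],"spin":0},{"dp":[0,0,0],"spin":0},{"dp":[0,0,0],"spin":0}]' && python3 -m handwheel '[{"dp":[0.7,0,0],"spin":0},{"dp":[0,0,0],"spin":0},{"dp":[0,0,0],"spin":0}]'
```

```text
time: 17.95
position: [0.4876, 0.1956, 0.0322]
tcp_rot: [2.179, -2.263, -0.0]
ft_force: [-0.2, -0.0, -3.6]
width: 0.0425
grasp_force: 62.7
time: 18.25
position: [0.4878, 0.1956, 0.0321]
tcp_rot: [2.179, -2.262, -0.001]
ft_force: [-2.1, 0.1, -2.2]
width: 0.0423
grasp_force: 62.8
```

```bash
python3 -m handwheel '[{"dp":[0,-1.5,0],"spin":0},{"dp":[0,-1.5,0],"spin":0},{"dp":[0,-1,0],"spin":0},{"dp":[0,0,0],"spin":0},{"dp":[0,0,0],"spin":0}]' && python3 -m handwheel '[{"dp":[0,-0.8,0],"spin":0},{"dp":[0,0,0],"spin":0},{"dp":[0,0,0],"spin":0}]'  && python3 -m handwheel '[{"dp":[0,-0.8,0],"spin":0},{"dp":[0,0,0],"spin":0},{"dp":[0,0,0],"spin":0}]'
```

```text
time: 18.75
position: [0.4877, 0.1917, 0.032]
tcp_rot: [2.179, -2.262, -0.002]
ft_force: [-5.6, 2.3, -2.9]
width: 0.0424
grasp_force: 62.8
time: 19.05
position: [0.4877, 0.191, 0.032]
tcp_rot: [2.179, -2.262, -0.002]
ft_force: [-5.1, 2.2, -4.0]
width: 0.0425
grasp_force: 62.8
time: 19.35
position: [0.4876, 0.1909, 0.0321]
tcp_rot: [-2.18, 2.262, 0.004]
ft_force: [-3.9, 3.7, -2.7]
width: 0.0427
grasp_force: 62.8
```

```bash
python3 -m handwheel '[{"dp":[0.4,-0.5,0],"spin":0},{"dp":[0,0,0],"spin":0},{"dp":[0,0,0],"spin":0}]'  && python3 -m handwheel '[{"dp":[0,0,0],"spin":0},{"dp":[0,0,0],"spin":0}]'
```

```text
time: 19.65
position: [0.4876, 0.1908, 0.0321]
tcp_rot: [-2.18, 2.262, 0.006]
ft_force: [-5.7, 5.6, -2.2]
width: 0.0424
grasp_force: 62.9
time: 19.85
position: [0.4877, 0.1908, 0.0321]
tcp_rot: [-2.18, 2.261, 0.006]
ft_force: [-5.9, 6.5, -2.5]
width: 0.0425
grasp_force: 62.9
```

```bash
python3 -m handwheel '[{"dp":[0.1,-0.3,0],"spin":0},{"dp":[0,0,0],"spin":0},{"dp":[0,0,0],"spin":0},{"dp":[0,0,0],"spin":0},{"dp":[0,0,-0.3],"spin":0}]'  && python3 -m handwheel '[{"dp":[0,0,0],"spin":0},{"dp":[0,0,0],"spin":0},{"dp":[0,0,0],"spin":0}]' && python3 -m handwheel '[{"dp":[0,0,0],"spin":0},{"dp":[0,0,0],"spin":0},{"dp":[0,0,0],"spin":0},{"dp":[0,0,0],"spin":0}]' 60
```

```text
time: 20.35
position: [0.4877, 0.1908, 0.032]
tcp_rot: [-2.18, 2.261, 0.007]
ft_force: [-7.8, 5.7, 1.0]
width: 0.0423
grasp_force: 63.3
time: 20.65
position: [0.4877, 0.1908, 0.032]
tcp_rot: [-2.18, 2.261, 0.007]
ft_force: [-6.4, 7.1, -0.0]
width: 0.0427
grasp_force: 63.3
time: 21.05
position: [0.4901, 0.189, 0.0325]
tcp_rot: [-2.178, 2.262, -0.002]
ft_force: [0.5, -0.3, -0.5]
width: 0.0598
grasp_force: 0.0
```

Block seated and released. I raise the tool and check the block and handle.

```bash
python3 -m handwheel '[{"dp":[-2,2,5],"spin":0},{"dp":[0,0,35],"spin":0},{"dp":[0,0,45],"spin":0},{"dp":[0,0,45],"spin":0},{"dp":[0,0,45],"spin":0}]' && python3 -m handwheel '[{"dp":[0,0,45],"spin":0},{"dp":[0,0,0],"spin":0},{"dp":[0,0,0],"spin":0}]' 0
python3 - <<'E'
from h import *
s=bot.get_state();print(s["position"])
im=save("wrist","w7.png");c=bot.calibration("wrist");np.savez("w7.npz",T=c["T"],mtx=c["mtx"],k1=c["k1"])
for n in("clamp_handle","block","clamp_arm"):print(n,bot.search_frame("wrist",n)[:2])
E
```

```text
time: 21.55
position: [0.4866, 0.1912, 0.2092]
tcp_rot: [-2.179, 2.263, -0.001]
ft_force: [1.6, -0.2, 0.5]
width: 0.06
grasp_force: 0.0
time: 21.85
position: [0.4877, 0.1915, 0.2534]
tcp_rot: [-2.177, 2.261, -0.003]
ft_force: [-0.1, -0.1, -0.1]
width: 0.0167
grasp_force: 0.0
[0.48765688 0.19145312 0.25341598]
clamp_handle [{'rect': [273.4, 268.5, 299.5, 382.3], 'conf': 0.8}]
block [{'rect': [262.5, 141.4, 309.2, 215.8], 'conf': 0.7}, {'rect': [228.5, 113.1, 346.6, 379.7], 'conf': 0.63}]
clamp_arm [{'rect': [271.9, 243.2, 301.3, 378.8], 'conf': 0.76}]
```

View pics/w7.png

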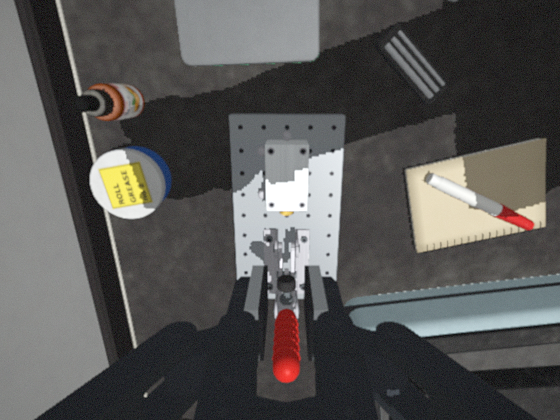

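The block sits square on the plate at (263–309, 141–216) and the handle runs from (286,312) to its tip at (286,370). That is 11 pictures viewed, one over the allowance of 10. I won't view any more and will work from numbers and the networks.

Run:
```python
from h import *
c=dict(np.load("w7.npz"));c["k1"]=float(c["k1"]);f0=np.array([.4909,.2450]);B=rot(.038)
for z in(.195,.2,.205): p=onz(c,(286,368),z);print("ball",z,p,1000*(B@(p[:2]-f0)))
p=onz(c,(286,312),.125);print("grip root",p,1000*(B@(p[:2]-f0)))
for a in((266,150),(308,150),(308,212),(265,212)): p=onz(c,a,.049);print("block",np.round(1000*(B@(p[:2]-f0)),1))
# predicted block px if seated
for a in((-22,-87),(22,-87),(22,-17),(-22,-17)): print(np.round(proj(c,np.r_[f0+rot(-.038)@(np.array(a)/1000),.049]),1))
m=bot.silhouettes("wrist","block")[0]["mask"].astype(np.uint8)
ys,xs=np.nonzero(m);print(xs.min(),xs.max(),ys.min(),ys.max())
```

```text
ball 0.195 [0.49044298 0.29504428 0.195     ] [-2.35791205 49.9907896 ]
ball 0.2 [0.49028232 0.29034256 0.2       ] [-2.33983454 45.28635685]
ball 0.205 [0.49012166 0.28564083 0.205     ] [-2.32175703 40.5819241 ]
grip root [0.49039377 0.29779642 0.125     ] [-2.51164746 52.7390768 ]
block [ 17.3 -81.8]
block [-24.2 -81.8]
block [-25.7 -16.9]
block [ 19.5 -16.9]
[305.9 144.7]
[261.1 144.7]
[262.6 211.9]
[304.5 211.9]
265 309 139 215
```

```bash
python3 -m handwheel '[{"dp":[2,20,-20],"spin":0},{"dp":[2,20,-30],"spin":0},{"dp":[1,22,-27],"spin":0},{"dp":[0,0,0],"spin":0},{"dp":[0,0,0],"spin":0}]'
python3 - <<'E'
import numpy as np
C=np.array([288,83.]);s=92
for d in range(0,100,8):
    t=np.radians(d);E=C+s*np.array([np.sin(t),np.cos(t)])-9.5*np.array([np.cos(t),-np.sin(t)]);print(d,np.round(E-[11,0],1))
E
```

```text
time: 22.6
position: [0.4909, 0.253, 0.1738]
tcp_rot: [2.178, -2.26, -0.001]
ft_force: [0.8, -0.1, 0.2]
width: 0.0003
grasp_force: 0.0
0 [267.5 175. ]
8 [280.4 175.4]
16 [293.2 174.1]
24 [305.7 170.9]
32 [317.7 166.1]
40 [328.9 159.6]
48 [339.  151.6]
56 [348.  142.3]
64 [355.5 131.9]
72 [361.6 120.5]
80 [366.  108.3]
88 [368.6  95.7]
96 [369.5  82.8]
```

```bash
python3 -m handwheel '[{"dp":[1,5,1],"spin":0},{"dp":[0,5,0],"spin":0},{"dp":[0,4,0],"spin":0},{"dp":[0,0,0],"spin":0}]' && python3 -m handwheel '[{"dp":[0,4,0],"spin":0},{"dp":[0,4,0],"spin":0},{"dp":[0,4,0],"spin":0},{"dp":[0,0,0],"spin":0}]' && python3 -m handwheel '[{"dp":[0,4,0],"spin":0},{"dp":[0.5,4,0],"spin":0},{"dp":[0,4,-1],"spin":0},{"dp":[0,0,0],"spin":0}]'
python3 - <<'E'
from h import *
cs=bot.calibration("scene");bot.snapshot("scene");print(bot.search_frame("scene","clamp_handle")[:1],bot.search_frame("scene","clamp_arm")[:1])
E
```

```text
time: 23.0
position: [0.4934, 0.2677, 0.1767]
tcp_rot: [-2.179, 2.262, -0.001]
ft_force: [-0.4, -0.7, 0.4]
width: -0.0002
grasp_force: 0.0
time: 23.4
position: [0.493, 0.2799, 0.176]
tcp_rot: [-2.18, 2.262, 0.0]
ft_force: [-0.1, 0.7, 0.4]
width: -0.0
grasp_force: 0.0
time: 23.8
position: [0.4934, 0.292, 0.1748]
tcp_rot: [-2.18, 2.262, 0.001]
ft_force: [-0.3, 0.1, 0.4]
width: 0.0001
grasp_force: 0.0
[{'rect': [162.4, 154.2, 181.1, 201.0], 'conf': 0.51}] [{'rect': [163.2, 153.1, 186.9, 206.8], 'conf': 0.83}]
```

```bash
python3 -m handwheel '[{"dp":[0,5,-1],"spin":0},{"dp":[0.2,5,-1],"spin":0},{"dp":[0,4,-2],"spin":0},{"dp":[0.2,4,-1],"spin":0},{"dp":[0,4,-2],"spin":0}]' && python3 -m handwheel '[{"dp":[0,4,-2],"spin":0},{"dp":[0.2,4,-2],"spin":0},{"dp":[0,4,-2],"spin":0},{"dp":[0.2,4,-2.5],"spin":0},{"dp":[0,0,0],"spin":0}]' && python3 -m handwheel '[{"dp":[0,4,-3],"spin":0},{"dp":[0,3,-2.5],"spin":0},{"dp":[0.2,3,-2.5],"spin":0},{"dp":[0,0,0],"spin":0}]'
python3 - <<'E'
from h import *
cs=bot.calibration("scene");bot.snapshot("scene");print(bot.search_frame("scene","clamp_handle")[:1],bot.search_frame("scene","clamp_arm")[:1])
E
```

```text
time: 24.45
position: [0.494, 0.3137, 0.168]
tcp_rot: [-2.179, 2.262, -0.0]
ft_force: [-0.3, -0.5, 1.7]
width: -0.0002
grasp_force: 0.7
time: 24.95
position: [0.494, 0.3299, 0.1589]
tcp_rot: [2.18, -2.262, -0.001]
ft_force: [-1.0, -0.6, 0.4]
width: -0.0001
grasp_force: 0.0
time: 25.35
position: [0.4941, 0.3396, 0.1509]
tcp_rot: [2.179, -2.262, -0.001]
ft_force: [-0.5, 0.7, -0.1]
width: -0.0003
grasp_force: 0.0
[{'rect': [142.8, 158.0, 246.0, 247.5], 'conf': 0.71}] [{'rect': [143.8, 155.2, 200.9, 206.7], 'conf': 0.86}]
```

```bash
python3 -m handwheel '[{"dp":[0,3,-3],"spin":0},{"dp":[0.2,3,-3],"spin":0},{"dp":[0,3,-3],"spin":0},{"dp":[0,2.5,-3.5],"spin":0},{"dp":[0,2.5,-3.5],"spin":0}]' && python3 -m handwheel '[{"dp":[0,2.5,-3],"spin":0},{"dp":[0.2,2,-4],"spin":0},{"dp":[0,2,-4],"spin":0},{"dp":[0,2,-4],"spin":0},{"dp":[0,0,0],"spin":0}]' && python3 -m handwheel '[{"dp":[0,1.5,-4],"spin":0},{"dp":[0,1.5,-4],"spin":0},{"dp":[0.2,1,-4],"spin":0},{"dp":[0,0,0],"spin":0}]'
```

```text
time: 26.0
position: [0.4946, 0.3535, 0.1351]
tcp_rot: [2.179, -2.263, -0.0]
ft_force: [-0.4, 1.3, 0.9]
width: -0.0
grasp_force: 0.0
time: 26.5
position: [0.4947, 0.3618, 0.1199]
tcp_rot: [2.179, -2.262, 0.0]
ft_force: [0.8, -0.7, 1.2]
width: -0.0002
grasp_force: 0.3
time: 26.9
position: [0.4951, 0.3648, 0.1084]
tcp_rot: [2.178, -2.262, 0.003]
ft_force: [-1.1, -4.7, 5.1]
width: -0.0002
grasp_force: 3.8
```

```bash
python3 -m handwheel '[{"dp":[0,0.3,-2],"spin":0},{"dp":[0,0.3,-2],"spin":0},{"dp":[0,0,0],"spin":0}]' && python3 -m handwheel '[{"dp":[0,0,-2],"spin":0},{"dp":[0,0,-2],"spin":0},{"dp":[0,0,0],"spin":0}]'
```

```text
time: 27.2
position: [0.4951, 0.3654, 0.1047]
tcp_rot: [2.178, -2.263, 0.002]
ft_force: [-1.1, -4.4, 7.0]
width: -0.0004
grasp_force: 3.6
time: 27.5
position: [0.4951, 0.366, 0.1008]
tcp_rot: [2.179, -2.263, 0.001]
ft_force: [-1.6, -2.8, 5.1]
width: 0.0002
grasp_force: 2.9
```

```bash
python3 -m handwheel '[{"dp":[0,0,-2],"spin":0},{"dp":[0,0,-2],"spin":0},{"dp":[0,0,0],"spin":0}]' && python3 -m handwheel '[{"dp":[0,0,-2],"spin":0},{"dp":[0,0,-2],"spin":0},{"dp":[0,0,0],"spin":0},{"dp":[0,0,0],"spin":0}]'
python3 - <<'E'
from h import *
cs=bot.calibration("scene");bot.snapshot("scene");print(bot.search_frame("scene","clamp_handle")[:1],bot.search_frame("scene","clamp_arm")[:1])
E
```

```text
time: 27.8
position: [0.4951, 0.3665, 0.0965]
tcp_rot: [-2.179, 2.263, 0.0]
ft_force: [-1.1, -1.4, 4.9]
width: -0.0001
grasp_force: 1.8
time: 28.2
position: [0.495, 0.3664, 0.0921]
tcp_rot: [2.179, -2.263, -0.0]
ft_force: [-0.2, 0.4, 1.1]
width: 0.0004
grasp_force: 0.3
[{'rect': [143.5, 173.8, 179.8, 195.6], 'conf': 0.75}] [{'rect': [141.0, 173.5, 209.3, 214.9], 'conf': 0.88}]
```

```bash
python3 -m handwheel '[{"dp":[0,0,-2],"spin":0},{"dp":[0,0,-2],"spin":0},{"dp":[0,0,0],"spin":0}]' && python3 -m handwheel '[{"dp":[0,0,-1.5],"spin":0},{"dp":[0,0,0],"spin":0},{"dp":[0,0,0],"spin":0}]' && python3 -m handwheel '[{"dp":[0,0,-1],"spin":0},{"dp":[0,0,0],"spin":0},{"dp":[0,0,0],"spin":0}]'
```

```text
time: 28.65
position: [0.4947, 0.366, 0.0879]
tcp_rot: [2.178, -2.262, -0.0]
ft_force: [-0.4, 0.1, 0.2]
width: 0.0002
grasp_force: 0.0
time: 28.95
position: [0.4951, 0.3663, 0.0869]
tcp_rot: [2.179, -2.263, 0.0]
ft_force: [0.2, -0.3, -0.6]
width: -0.0002
grasp_force: 0.0
time: 29.25
position: [0.495, 0.3663, 0.086]
tcp_rot: [2.179, -2.263, -0.0]
ft_force: [-0.1, -0.1, 0.1]
width: -0.0001
grasp_force: 0.0
```

```bash
python3 -m handwheel '[{"dp":[0,0,-1.5],"spin":0},{"dp":[0,0,0],"spin":0},{"dp":[0,0,0],"spin":0}]' && python3 -m handwheel '[{"dp":[0,0,-1],"spin":0},{"dp":[0,0,0],"spin":0},{"dp":[0,0,0],"spin":0}]' && python3 -m handwheel '[{"dp":[0,0,-1],"spin":0},{"dp":[0,0,0],"spin":0},{"dp":[0,0,0],"spin":0}]'
```

```text
time: 29.55
position: [0.495, 0.3663, 0.0844]
tcp_rot: [2.179, -2.263, -0.0]
ft_force: [-0.1, -0.2, 0.8]
width: -0.0001
grasp_force: 0.0
time: 29.85
position: [0.4951, 0.3663, 0.0835]
tcp_rot: [2.179, -2.263, 0.0]
ft_force: [0.5, -0.0, 0.1]
width: 0.0
grasp_force: 0.0
time: 30.15
position: [0.495, 0.3663, 0.0825]
tcp_rot: [2.179, -2.263, -0.0]
ft_force: [-0.6, -0.5, -0.0]
width: -0.0004
grasp_force: 0.0
```

```bash
python3 -m handwheel '[{"dp":[0,0,-1],"spin":0},{"dp":[0,0,0],"spin":0},{"dp":[0,0,0],"spin":0}]' && python3 -m handwheel '[{"dp":[0,0,-0.7],"spin":0},{"dp":[0,0,0],"spin":0},{"dp":[0,0,0],"spin":0}]'
```

```text
time: 30.45
position: [0.495, 0.3663, 0.0814]
tcp_rot: [2.179, -2.263, 0.0]
ft_force: [1.1, -0.5, -0.9]
width: -0.0003
grasp_force: 0.0
time: 30.75
position: [0.495, 0.3663, 0.0808]
tcp_rot: [2.179, -2.263, 0.0]
ft_force: [0.0, 0.1, 0.7]
width: -0.0003
grasp_force: 0.0
```

The handle dropped away to its stop by itself. I retreat and check by the networks.

```bash
python3 -m handwheel '[{"dp":[0,0,30],"spin":0},{"dp":[0,0,45],"spin":0},{"dp":[0,0,45],"spin":0},{"dp":[-1,-40,40],"spin":0},{"dp":[-2,-45,10],"spin":0}]' && python3 -m handwheel '[{"dp":[-2,-45,0],"spin":0},{"dp":[-2,-45,0],"spin":0},{"dp":[0,0,0],"spin":0},{"dp":[0,0,0],"spin":0},{"dp":[0,0,0],"spin":0}]'
python3 - <<'E'
from h import *
f0=np.array([.4909,.2450])
W=lambda x,y,z:np.r_[f0+rot(-.038)@(np.array([x,y])/1000),z/1000]
for n in("wrist","scene"):
    c=bot.calibration(n);bot.snapshot(n)
    for t in("clamp_handle","block","clamp_arm"):
        q=bot.search_frame(n,t)[:1];print(n,t,q)
    print("pred block",[np.round(proj(c,W(x,y,z))).tolist() for x in(-22,22) for y,z in((-87,15),(-87,49),(-17,49))])
    print("pred handle level",[np.round(proj(c,W(0,y,72))).tolist() for y in (84,170)],"pred if 10mm higher end",np.round(proj(c,W(0,170,82))))
E
```

```text
time: 31.25
position: [0.4943, 0.2874, 0.2507]
tcp_rot: [-2.178, 2.254, -0.005]
ft_force: [1.4, -1.0, -0.6]
width: -0.0004
grasp_force: 0.0
time: 31.75
position: [0.4884, 0.1966, 0.2463]
tcp_rot: [-2.179, 2.262, 0.0]
ft_force: [-0.1, 0.6, -0.1]
width: -0.0002
grasp_force: 0.0
wrist clamp_handle [{'rect': [283.8, 247.5, 288.7, 369.9], 'conf': 0.8}]
wrist block [{'rect': [261.9, 136.8, 313.8, 214.0], 'conf': 0.63}]
wrist clamp_arm [{'rect': [274.3, 177.7, 297.6, 370.9], 'conf': 0.59}]
pred block [[306.0, 135.0], [308.0, 140.0], [306.0, 209.0], [264.0, 135.0], [262.0, 140.0], [264.0, 209.0]]
pred handle level [[285.0, 306.0], [285.0, 371.0]] pred if 10mm higher end [285. 378.]
scene clamp_handle [{'rect': [147.1, 179.4, 177.6, 196.2], 'conf': 0.5}]
scene block [{'rect': [236.0, 176.8, 263.3, 203.0], 'conf': 0.59}]
scene clamp_arm [{'rect': [143.6, 182.0, 209.6, 214.8], 'conf': 0.76}]
pred block [[218.0, 236.0], [216.0, 226.0], [194.0, 216.0], [228.0, 226.0], [227.0, 216.0], [206.0, 207.0]]
pred handle level [[169.0, 192.0], [145.0, 182.0]] pred if 10mm higher end [145. 179.]
```

Handle and block both match the locked, seated prediction within a pixel or so, so I hand in.

```bash
python3 -c "
from rig import bot
print(bot.hand_in())"
```

```text
the job is handed in; nothing more can be done
None
```

The block is seated against the side and end pins (pressed with about 6 N each way) and the clamp was pushed over centre; the handle dropped away by itself and the camera places it at its stop. The job is handed in with no verdict returned, pad force and pin contact were not measured directly, and I viewed 11 pictures, one over the limit of 10.

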